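# Tap the stuck back loose in the yellow clock

### The arm

A 6-joint arm with a two-finger parallel gripper is mounted at the origin on the work surface. World frame = base frame: x ahead of the robot, y to its left, z up, the work surface at z = 0. Lengths are in m, angles in rad, forces in N, time in s.
With the tool pointing down it reaches from about 0.4 to 0.825 m from the base axis. Payload 7 kg.
Tool frame: the origin (TCP) lies midway between the tips of the shut fingers; the grasp point (between the pads) lies hold_point_z behind it (hold_point_z is the distance from the TCP to the grasp point, in m); z points along the fingers, y is the line along which they close (so a half turn about z gives the same grasp; the last joint's range is limited). The gripper opens to 88 mm and grips with 3 to 60 N. Pads are 19 mm wide; open, the fingers measure 130 mm over their backs; the gripper's body (78 mm by 193 mm) begins 47 mm behind the grasp point.
Start: joints at [1.569, 0.359, 0.012, 0, -1.224, -0.288], TCP at [0.193, 0.647, 0.227] pointing down, gripper open.
Joint ranges: [-3.07, 3.07], [-1.43, 2.12], [-1.02, 1.25], [-3.03, 1.67], [-3.05, -0], [-3.03, 3.03]. Speed limits (rad/s): [2.39, 2.39, 3.01, 3.14, 3.14, 3.14].

### API

Orientations are given as [roll, pitch, yaw] about the fixed x, y, z axes, in that order (R = Rz(yaw) Ry(pitch) Rx(roll)).
In Python, from station import * gives the robot as it stands.
- The arm moves only by the tool apply_moves, never from a script. Its argument "steps" is a list of rows, each an object with "translation": the shift along the world's x, y, z scaled (see below), a list of three; "rotation": the turn, a rotation vector about the world's x, y, z scaled (see below), a list of three. A call has exactly 10 rows; each row is the pose to reach, as a shift and turn from the pose commanded when the call began; what a row does not reach only later rows make up. The controller multiplies each number of a shift by 250 mm and each number of a turn by 30 degrees. A row lasts 1/12 s, in which the tool goes at most 41.7 mm and 7.16 degrees, less where a joint would pass 70% of its speed; a pose out of reach is approached as far as the arm can. A call with a number of a shift or a turn outside -1 to 1 is refused whole. A call with a gripper value outside its range is refused whole. "jaw" is the closure, from -1 (fully open) to 1 (shut), so that 0 is half open, set as the call begins (left out, the last holds). The fingers move at their own pace and stop on an object; "newtons" is the grip in N (left out, the last holds). Time passes only in rows, so rows that repeat a pose let the fingers close, or fill a call up. It gives the time, the measured TCP pose, the force, the opening and the grip force at its end, in the units of the state.
- get_state(): the state, without advancing time (a new reading comes with each control period).
- grab_frame(name): name is "scene" or "side" or "wrist"; returns the picture (400x640x3 uint8, blue, green, red); there is no depth.
- camera_model(name): a dict with "fx", "fy", "cx", "cy" (pixels), "k1" (the pictures are not rectified: a ray, as slopes to the right and down, at radius r is drawn at 1 + k1 r^2 times it, then the intrinsics apply), "xyz" and "rotation" of the camera in the world. Camera axes: x right, y down, z forward; pixel columns grow to the right and rows downward; lengths in m; the calibration is good to about 2 mm. A picture is of the moment at which its call begins: read the wrist's pose just before it. camera_model takes no time and is no camera call; for the wrist camera it gives the pose at the moment of the call.
- job_done(): hands the job in; it is judged then, once.
The state is a dict: "t": time; "q": joint angles; "qd": joint speeds; "joint_efforts": joint torques, N m; "eef_pos": TCP position; "ee_rot": TCP orientation; "force": force on the tool from outside, world axes, zero at the start; "moment": the same for the moment, N m; "width": finger opening in m; "gripper_force": force on a finger pad.
Only numpy, scipy, OpenCV 4.12 (cv2) and the standard library are available. Lean on these libraries where they do the work, as an engineer would, in place of code of your own. Each camera call takes 0.05 s, during which the arm holds its last target. There are 200 camera calls.

### The job

The round back of the yellow-ringed wall clock is stuck, standing proud of its ring. Using the rubber mallet, tap it down lightly on its two cork spots in turn, a little at a time (about half of the way, then the other side, and so on) so that it never cocks badly, until it has come loose and sits about level with the ring on both sides. Hit neither the black movement in its middle nor the blue clock, leave the steel hammer alone, and finally stand the mallet back on its head on the table, beside the clocks.

Things in the scene. Friction and masses are not known exactly. Their poses are not given: they have to be found in the camera images.
- clock_yellow: The wall clock to work on, lying face down on a wooden cradle fixed to the table: yellow plastic ring, outer diameter 230 mm, inner diameter 168 mm, top of the ring 65 mm above the table. Origin: on the table under the clock's centre; z up; the two tap spots lie on its y axis, left at +y, right at -y. It cannot be moved.
- tap_left (a point): Centre of the top of the left cork tap spot (disc of 42 mm diameter, 3 mm thick) on the stuck grey back of the yellow clock, 60 mm from the clock's centre along +y of the clock. Starts 90 to 92 mm above the table; level with the ring when it has sunk to 68 mm; moves with the back.
- tap_right (a point): The same for the right cork tap spot, 60 mm from the clock's centre along -y of the clock; 120 mm from tap_left.
- sink_left (a joint): How far the left end of the stuck back has sunk: angle in rad, 0.01 rad is 1.2 mm at the left spot. 0 to 0.012 at the start, 0.20 (24 mm) is level with the ring, 0.22 is its stop. Pushing on the left spot moves only this; it takes about 4 N, and it stays where it is left.
- sink_right (a joint): The same for the right end: pushing on the right spot moves only this.
- back_centre (a point): Centre of the top face of the grey back of the yellow clock (disc, 166 mm diameter); its z axis is square to the back, so it tilts as the back cocks.
- movement: The black clock movement, a box 56 x 56 x 16 mm in the middle of that back, not to be hit; it stands 16 mm above the back (13 mm above the cork spots). Origin: centre of its underside.
- clock_blue: A second clock of the same shape and size with a blue ring, also fixed on a cradle, to be left alone. Origin on the table under its centre.
- mallet_grip (a point): Where to hold the mallet: centre of its light wooden handle, 55 mm from the head's axis. The handle is a level bar 20 mm wide, 24 mm high, reaching from the head to 133 mm from the head's axis, along the -x direction of this point; its centre is 44 mm above the table while the mallet stands on its head. z up along the head. The black rubber head with two orange bands is 40 mm in diameter and 80 mm high, its top 36 mm above the handle's centre. Whole mallet about 0.24 kg.
- hammer_grip (a point): Handle of a steel hammer lying on the table (260 mm long), to be left alone.
- mallet: The mallet: black rubber head with two orange bands, standing on its lower striking face, handle level. Origin: centre of the lower striking face (on the head's axis, 44 mm below the middle of the handle and 55 mm from mallet_grip along +x); the face is flat over 34 mm diameter. It rests on the table at the start. Axes as mallet_grip.
Mind the look-alikes: they are no part of the job. Of the things like the mallet, leave any that is red; of the rest the smaller one is meant.

How it is judged:
By the outcome, as a careful person would: the job done as asked, in the order asked, and still so for the second after the job is handed in, with the robot touching nothing.
It also fails if it takes over 64 s, if anything falls off the work surface, if the arm or the gripper's body presses on something with over 40 N, if the wrist force passes 120 N, or if a joint passes its speed limit or range.

## Working session

There is one attempt and no reset: what is moved stays moved. The work goes in short steps, Python scripts to look and compute and a tool call to move; the robot and the scene stay as the last step left them, time stands still between calls to the robot, and variables do not carry over. Pictures are saved under pics/ and viewed, at most 13 in all, crops included, and the job is handed in when it is done.

Besides the shell and the picture viewer there is one more tool, called after "Request:" by a JSON object that holds its "method" and its "body", one argument or row to a line. apply_moves: Moves the arm, as the interface text tells. Shifts and turns lie within -1 to 1; 1 stands for 250 mm of shift or 30 degrees of turn. Its arguments: {"type":"object","properties":{"steps":{"type":"array"},"jaw":{"type":"number"},"newtons":{"type":"number"}},"required":["steps"]}

```bash
mkdir -p pics; ls
python3 - <<'E'
from station import *
import cv2,numpy as np
s=get_state();print({k:np.round(v,3).tolist() for k,v in s.items()})
for n in ("scene","side","wrist"):
    m=camera_model(n);print(n,m)
    cv2.imwrite(f"pics/{n}0.png",grab_frame(n))
E
```

```text
pics
{'t': 0.0, 'q': [1.569, 0.359, 0.011, -0.0, -1.224, -0.288], 'qd': [-0.002, -0.0, 0.001, -0.001, 0.0, -0.001], 'joint_efforts': [0.0, -58.272, 29.305, 6.997, 0.007, -0.0], 'eef_pos': [0.193, 0.646, 0.226], 'ee_rot': [3.14, -0.0, -0.29], 'force': [-0.4, 0.996, 0.269], 'moment': [-0.035, 0.019, -0.035], 'gripper_force': 0.0, 'width': 0.088}
scene {'fx': 437.6877167513349, 'fy': 437.6877167513349, 'cx': 323.2628449711711, 'cy': 201.57478382766877, 'k1': -0.000975611510760927, 'xyz': array([ 1.03063617, -0.84196017,  1.1825778 ]), 'rotation': array([-2.42435605e+00, -1.42590766e-03,  6.78526568e-01])}
side {'fx': 394.5877049640137, 'fy': 394.5877049640137, 'cx': 320.1332875533694, 'cy': 196.0004393266876, 'k1': -0.08620620358596764, 'xyz': array([ 0.25580336, -1.08106511,  0.66999275]), 'rotation': array([-2.10501905,  0.0094916 , -0.16513629])}
wrist {'fx': 286.27048243594794, 'fy': 286.27048243594794, 'cx': 324.4583532532527, 'cy': 191.98746105440824, 'k1': -0.024246662942226743, 'xyz': array([0.26872518, 0.62323867, 0.38310396]), 'rotation': array([ 2.83919229e+00, -1.06743972e-03, -1.86108296e+00])}
```

View pics/scene0.png

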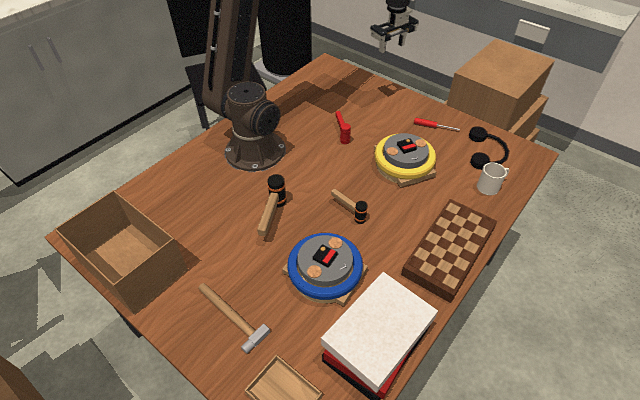

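View pics/side0.png

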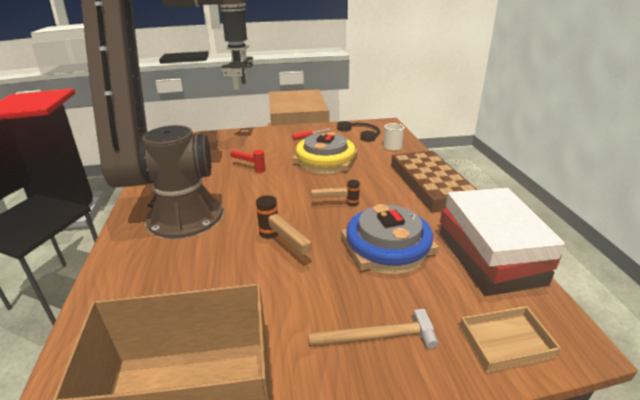

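Scene view: the mallet candidates are red (345,135), large black (276,192) and small black (361,212, handle at 345,201). I choose the small black one. The yellow clock is at (405,152) and the blue one at (325,265). The side view shows the small mallet at (353,190) and the yellow clock at (326,150).

```bash
cat > h.py <<'E'
from station import *
import cv2,numpy as np
from scipy.spatial.transform import Rotation as R
from scipy.optimize import least_squares
def RM(r): return R.from_euler('xyz',r).as_matrix()
def ray(m,u,v):
    d=np.array([(u-m['cx'])/m['fx'],(v-m['cy'])/m['fy']]);s=d.copy()
    for _ in range(10): s=d/(1+m['k1']*(s@s))
    w=RM(m['rotation'])@np.r_[s,1]; return np.array(m['xyz']),w/np.linalg.norm(w)
def proj(m,P):
    c=(np.asarray(P)-m['xyz'])@RM(m['rotation']); s=c[...,:2]/c[...,2:]
    s=s*(1+m['k1']*(s**2).sum(-1,keepdims=True)); return s*[m['fx'],m['fy']]+[m['cx'],m['cy']]
def onz(m,u,v,z):
    o,d=ray(m,u,v); return o+d*(z-o[2])/d[2]
def tri(obs):
    A=np.zeros((3,3));b=np.zeros(3)
    for m,u,v in obs:
        o,d=ray(m,u,v);M=np.eye(3)-np.outer(d,d);A+=M;b+=M@o
    return np.linalg.solve(A,b)
E
python3 - <<'E'
from h import *
a=cv2.imread('pics/scene0.png');b=cv2.imread('pics/side0.png')
f=lambda i,x,y:cv2.resize(i[y:y+60,x:x+80],(400,300),interpolation=cv2.INTER_CUBIC)
cv2.imwrite('pics/m1.png',np.vstack([np.hstack([f(a,310,175),f(a,365,120)]),np.hstack([f(b,295,165),f(b,287,120)])]))
ms,md=camera_model('scene'),camera_model('side')
print('mallet top',tri([(ms,361,204),(md,353,182)]),onz(ms,361,204,.08),onz(md,353,182,.08))
for m,im,z in((ms,a,.055),(md,b,.055)):
    h=cv2.cvtColor(im,cv2.COLOR_BGR2HSV);k=cv2.inRange(h,(22,150,100),(35,255,255))
    n,l,st,c=cv2.connectedComponentsWithStats(k);i=1+st[1:,4].argmax();print(st[i],onz(m,*c[i],.055))
    # outline -> plane ring fit
    ct=max(cv2.findContours(k,0,2)[0],key=cv2.contourArea);e=cv2.fitEllipse(cv2.convexHull(ct));print(e,onz(m,*e[0],.055))
E
```

```text
mallet top [ 0.53132843 -0.01904034  0.0748162 ] [ 0.53264586 -0.0217321   0.08      ] [ 0.52925774 -0.03022207  0.08      ]
[375 135  61  44 768] [0.52636027 0.25827783 0.055     ]
((404.8260498046875, 155.79815673828125), (45.57541275024414, 61.018760681152344), 96.86872863769531) [0.50986233 0.29557348 0.055     ]
[297 140  58  26 677] [0.48673587 0.22993183 0.055     ]
((325.03814697265625, 149.7950897216797), (32.01102066040039, 58.58592987060547), 89.25764465332031) [0.49637934 0.28399344 0.055     ]
```

View pics/m1.png

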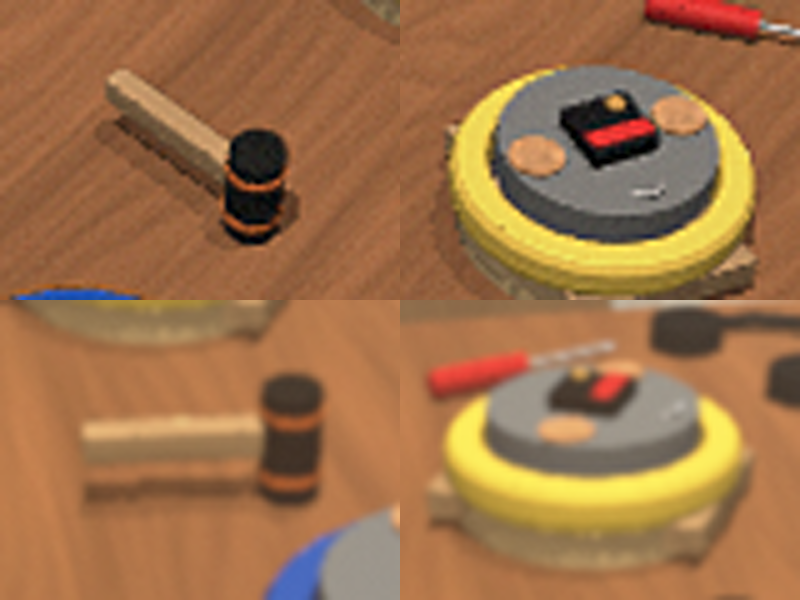

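The crop confirms the small mallet, black with two orange bands, standing upright (scene head top 361,205; handle end 335,191). Cork spots in the scene view are at (392,151) and (421,143).

Run:
```python
from h import *
ms,md=camera_model('scene'),camera_model('side')
for n,a,b in (('top',(361.4,205),(353.4,182)),('hend',(334.5,191.5),(312,191)),('corkA',(392.2,151),(320.4,146)),('corkB',(421,143),(331,133.6))):
    print(n,tri([(ms,*a),(md,*b)]).round(4))
for n,a,z in(('top',(361.4,205),.08),('hend',(334.5,191.5),.056),('corkA',(392.2,151),.091),('corkB',(421,143),.091)):print(n,onz(ms,*a,z).round(4))
m=camera_model('wrist');s=get_state();T=RM(s['ee_rot'])
print('cam in tool',T.T@(m['xyz']-s['eef_pos']),'\n',(T.T@RM(m['rotation'])).round(3))
import station;print([x for x in dir(station) if not x.startswith('_')]); print(globals().get('hold_point_z'))
```

```text
top [ 0.5334 -0.0198  0.0739]
hend [ 0.4055 -0.0015  0.0415]
corkA [0.4738 0.2581 0.0842]
corkB [0.5345 0.3614 0.0877]
top [ 0.5362 -0.0245  0.08  ]
hend [ 0.4164 -0.0151  0.056 ]
corkA [0.4766 0.2521 0.091 ]
corkB [0.5364 0.3573 0.091 ]
cam in tool [ 0.07941836  0.0007419  -0.1573897 ] 
 [[-0.    -0.955 -0.298]
 [ 1.    -0.    -0.001]
 [ 0.    -0.298  0.955]]
['Unreachable', 'camera_model', 'get_state', 'grab_frame', 'hold_point_z', 'job_done']
0.0188
```

Request:
{"method": "apply_moves", "body": {
  "steps": [
    {"translation": [0.1,-0.1,0.1],"rotation": [0,0,0]},
    {"translation": [0.2,-0.2,0.2],"rotation": [0,0,0]},
    {"translation": [0.3,-0.3,0.3],"rotation": [0,0,0]},
    {"translation": [0.4,-0.4,0.32],"rotation": [0,0,0]},
    {"translation": [0.5,-0.5,0.32],"rotation": [0,0,0]},
    {"translation": [0.6,-0.6,0.32],"rotation": [0,0,0]},
    {"translation": [0.75,-0.75,0.32],"rotation": [0,0,0]},
    {"translation": [0.9,-0.9,0.32],"rotation": [0,0,0]},
    {"translation": [1,-1,0.32],"rotation": [0,0,0]},
    {"translation": [1,-1,0.32],"rotation": [0,0,0]}
  ],
  "jaw": -1,
  "newtons": 50
}}

```text
t: 0.98
eef_pos: [0.4452, 0.3934, 0.3066]
ee_rot: [3.141, -0.0, -0.292]
force: [0.0, 1.0, 0.6]
width: 0.0876
gripper_force: 0.0
```

Run:
```python
from h import *
import json
m=camera_model('wrist');s=get_state();im=grab_frame('wrist');cv2.imwrite('pics/w1.png',im)
json.dump({k:np.array(v).tolist() for k,v in m.items()},open('w1.json','w'))
print(s['t'],s['eef_pos'],s['ee_rot'],m['xyz'])
for n,P in(('A',[.475,.255,.091]),('B',[.536,.36,.091]),('mal',[.535,-.022,.08])):print(n,proj(m,np.array(P)))
```

```text
0.9833 [0.44521391 0.39336782 0.30663229] [ 3.14094778e+00 -3.29201901e-04 -2.92005223e-01] [0.52102533 0.36991049 0.46402979]
A [422.13935021 112.25249929]
B [328.60090119  88.37831628]
mal [633.38165044  -3.55686687]
```

View pics/w1.png

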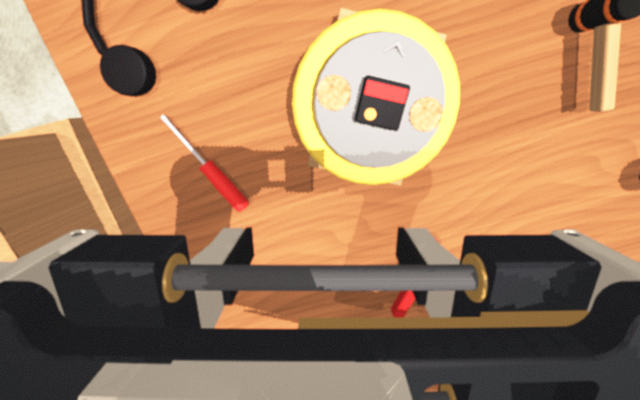

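The wrist view shows the yellow clock with corks at (426,114) and (334,93), movement at (383,102), and mallet at upper right. I'll move over the mallet next.

```bash
cat >> h.py <<'E'
def corks(im,x,y,w,h):
    k=cv2.inRange(cv2.cvtColor(im,cv2.COLOR_BGR2HSV),(5,50,120),(24,255,255));q=np.zeros_like(k);q[y:y+h,x:x+w]=k[y:y+h,x:x+w]
    n,l,st,c=cv2.connectedComponentsWithStats(q);o=np.argsort(-st[1:,4])[:4]+1
    return [(c[i].round(1).tolist(),st[i].tolist()) for i in o]
E
python3 - <<'E'
from h import *
import json
m=json.load(open('w1.json'));im=cv2.imread('pics/w1.png')
print(corks(im,316,30,128,130))
a=cv2.imread('pics/scene0.png');print(corks(a,385,134,45,32))
s=get_state();g=np.array([.48,-.018,.25]);print((g-s['eef_pos'])/.25, (-.09-s['ee_rot'][2])/np.radians(30))
E
```

```text
[([333.3, 85.6], [316, 33, 53, 78, 869]), ([424.8, 113.0], [409, 97, 34, 35, 640]), ([326.6, 140.0], [316, 117, 32, 43, 120]), ([439.5, 154.8], [432, 146, 12, 14, 85])]
[([423.0, 142.1], [412, 134, 18, 32, 190]), ([391.8, 150.6], [386, 147, 12, 8, 78]), ([388.1, 135.9], [385, 134, 9, 9, 30]), ([388.5, 162.2], [385, 159, 9, 7, 12])]
[ 0.13650284 -1.6431741  -0.22615519] 0.38810571875664357
```

Request:
{"method": "apply_moves", "body": {
  "steps": [
    {"translation": [0.02,-0.1,0],"rotation": [0,0,0.05]},
    {"translation": [0.04,-0.25,0],"rotation": [0,0,0.1]},
    {"translation": [0.06,-0.4,0],"rotation": [0,0,0.15]},
    {"translation": [0.08,-0.55,0],"rotation": [0,0,0.2]},
    {"translation": [0.1,-0.7,0],"rotation": [0,0,0.25]},
    {"translation": [0.12,-0.85,0],"rotation": [0,0,0.3]},
    {"translation": [0.14,-1,0],"rotation": [0,0,0.35]},
    {"translation": [0.14,-1,0],"rotation": [0,0,0.39]},
    {"translation": [0.14,-1,0],"rotation": [0,0,0.39]},
    {"translation": [0.14,-1,0],"rotation": [0,0,0.39]}
  ]
}}

```text
t: 1.87
eef_pos: [0.4779, 0.1467, 0.3065]
ee_rot: [-3.141, -0.0, -0.087]
force: [-0.0, -0.3, -0.7]
width: 0.0876
gripper_force: 0.0
```

Run:
```python
from h import *
import json
m=camera_model('wrist');s=get_state();im=grab_frame('wrist');cv2.imwrite('pics/w2.png',im)
json.dump({k:np.array(v).tolist() for k,v in m.items()},open('w2.json','w'))
print(s['t'],s['eef_pos'],s['ee_rot'],m['xyz'])
for n,P in(('A',[.475,.255,.091]),('B',[.536,.36,.091]),('mal',[.535,-.022,.08])):print(n,proj(m,np.array(P)))
```

```text
1.8667 [0.47789093 0.14672655 0.30654464] [-3.14130496e+00 -5.85754431e-06 -8.72555411e-02] [0.55685155 0.13933998 0.46394065]
A [244.15613795 174.40289231]
B [156.75772258 135.86245135]
mal [450.11435603 109.45592123]
```

View pics/w2.png

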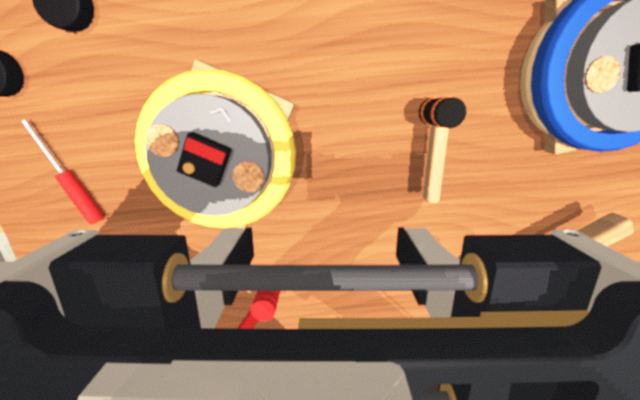

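The wrist view shows the mallet head top at (450,112), handle from (439,128) to (433,200), and corks at (248,177) and (162,140).

Run:
```python
from h import *
import json
m1=json.load(open('w1.json'));m2=json.load(open('w2.json'));ms=camera_model('scene');md=camera_model('side')
im=cv2.imread('pics/w2.png')
print(corks(im,228,155,42,42),corks(im,140,120,42,42))
print('A',tri([(m1,426,114.3),(m2,248,177)]),tri([(m1,426,114.3),(m2,248,177),(ms,392,150.8),(md,320.4,146)]))
print('B',tri([(m1,334,93),(m2,162,140)]),tri([(m1,334,93),(m2,162,140),(ms,421,143),(md,331,133.6)]))
print('top',tri([(m2,450,112),(ms,361.4,205),(md,353.4,182)]),onz(m2,450,112,.08))
# handle mask
h=cv2.cvtColor(im,cv2.COLOR_BGR2HSV);sub=h[125:205,422:455];
k=((sub[...,2]>190)&(sub[...,1]<125)).astype(np.uint8);n,l,st,c=cv2.connectedComponentsWithStats(k);i=1+st[1:,4].argmax();print(st[i],c[i]+[422,125])
ys,xs=np.where(l==i);p=np.polyfit(ys,xs,1)
for y in(10,40,70):print(onz(m2,422+np.polyval(p,y),125+y,.056))
r=np.sort(ys);print('end',onz(m2,422+np.polyval(p,r[-1]),125+r[-1],.056))
```

```text
[([249.5, 177.3], [232, 161, 38, 36, 932])] [([163.1, 141.3], [146, 124, 34, 34, 789]), ([147.0, 158.5], [147, 156, 1, 6, 6]), ([146.0, 151.5], [146, 150, 1, 4, 4])]
A [0.47097365 0.25060025 0.09049361] [0.47235373 0.25131557 0.08880273]
B [0.52947626 0.35517659 0.08960242] [0.53206364 0.3559978  0.09019943]
top [ 0.53285719 -0.02257958  0.07610884] [ 0.53180014 -0.0219689   0.08      ]
[   5    2   22   77 1033] [437.12197483 164.1500484 ]
[ 0.49973084 -0.01991987  0.056     ]
[ 0.45677909 -0.0159941   0.056     ]
[ 0.41107735 -0.01190819  0.056     ]
end [ 0.39838174 -0.01078862  0.056     ]
```

Request:
{"method": "apply_moves", "body": {
  "steps": [
    {"translation": [0,-0.1,0],"rotation": [0,0,0]},
    {"translation": [0,-0.25,0],"rotation": [0,0,0]},
    {"translation": [0,-0.4,-0.1],"rotation": [0,0,0]},
    {"translation": [0,-0.53,-0.22],"rotation": [0,0,0]},
    {"translation": [0,-0.62,-0.36],"rotation": [0,0,0]},
    {"translation": [0,-0.66,-0.5],"rotation": [0,0,0]},
    {"translation": [0,-0.66,-0.62],"rotation": [0,0,0]},
    {"translation": [0,-0.66,-0.7],"rotation": [0,0,0]},
    {"translation": [0,-0.66,-0.7],"rotation": [0,0,0]},
    {"translation": [0,-0.66,-0.7],"rotation": [0,0,0]}
  ]
}}

```text
t: 2.75
eef_pos: [0.4778, -0.0175, 0.1311]
ee_rot: [3.14, 0.002, -0.084]
force: [0.7, 0.6, 1.0]
width: 0.0877
gripper_force: 0.0
```

Run:
```python
from h import *
import json
m=camera_model('wrist');s=get_state();im=grab_frame('wrist');cv2.imwrite('pics/w3.png',im)
print(s['eef_pos'],s['ee_rot'])
for P in([.532,-.0225,.08],[.477,-.018,.056],[.51,-.021,.056]):print(proj(m,np.array(P)))
json.dump({k:np.array(v).tolist() for k,v in m.items()},open('w3.json','w'))
```

```text
[ 0.47778574 -0.01752972  0.13107262] [ 3.14016514e+00  2.25315091e-03 -8.43692268e-02]
[324.43285886 138.69160415]
[324.61036795 200.16014316]
[324.85459981 162.12858441]
```

View pics/w3.png

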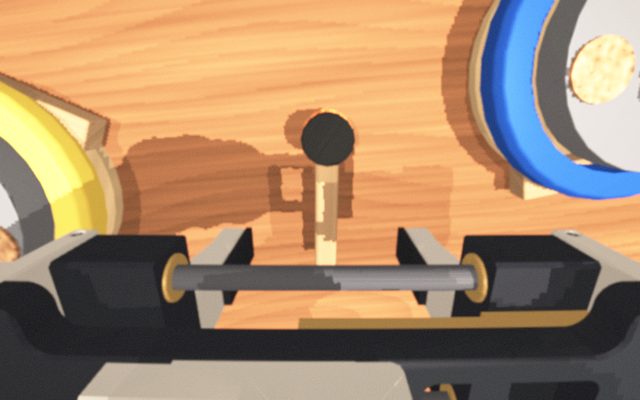

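The head top is at (327,139), about 2 mm to -y of the estimate. I'll descend and grip.

Request:
{"method": "apply_moves", "body": {
  "steps": [
    {"translation": [0,-0.007,-0.06],"rotation": [0,0,0]},
    {"translation": [0,-0.007,-0.13],"rotation": [0,0,0]},
    {"translation": [0,-0.007,-0.2],"rotation": [0,0,0]},
    {"translation": [0,-0.007,-0.27],"rotation": [0,0,0]},
    {"translation": [0,-0.007,-0.34],"rotation": [0,0,0]},
    {"translation": [0,-0.007,-0.39],"rotation": [0,0,0]},
    {"translation": [0,-0.007,-0.424],"rotation": [0,0,0]},
    {"translation": [0,-0.007,-0.424],"rotation": [0,0,0]},
    {"translation": [0,-0.007,-0.424],"rotation": [0,0,0]},
    {"translation": [0,-0.007,-0.424],"rotation": [0,0,0]}
  ]
}}

```text
t: 3.63
eef_pos: [0.479, -0.0194, 0.0268]
ee_rot: [-3.141, -0.002, -0.085]
force: [-0.5, -0.2, 0.8]
width: 0.0876
gripper_force: 0.0
```

Request:
{"method": "apply_moves", "body": {
  "steps": [
    {"translation": [0,0,0],"rotation": [0,0,0]},
    {"translation": [0,0,0],"rotation": [0,0,0]},
    {"translation": [0,0,0],"rotation": [0,0,0]},
    {"translation": [0,0,0],"rotation": [0,0,0]},
    {"translation": [0,0,0],"rotation": [0,0,0]},
    {"translation": [0,0,0],"rotation": [0,0,0]},
    {"translation": [0,0,0],"rotation": [0,0,0]},
    {"translation": [0,0,0],"rotation": [0,0,0]},
    {"translation": [0,0,0],"rotation": [0,0,0]},
    {"translation": [0,0,0],"rotation": [0,0,0]}
  ],
  "jaw": 1,
  "newtons": 50
}}

```text
t: 4.47
eef_pos: [0.4779, -0.0199, 0.0255]
ee_rot: [3.142, 0.0, -0.086]
force: [-0.3, -0.3, 1.2]
width: 0.0266
gripper_force: 0.0
```

Request:
{"method": "apply_moves", "body": {
  "steps": [
    {"translation": [0,0,0],"rotation": [0,0,0]},
    {"translation": [0,0,0],"rotation": [0,0,0]},
    {"translation": [0,0,0],"rotation": [0,0,0]},
    {"translation": [0,0,0],"rotation": [0,0,0]},
    {"translation": [0,0,0],"rotation": [0,0,0]},
    {"translation": [0,0,0.05],"rotation": [0,0,0]},
    {"translation": [0,0,0.12],"rotation": [0,0,0]},
    {"translation": [0,0,0.22],"rotation": [0,0,0]},
    {"translation": [0,0,0.32],"rotation": [0,0,0]},
    {"translation": [0,0,0.42],"rotation": [0,0,0]}
  ]
}}

```text
t: 5.3
eef_pos: [0.477, -0.0202, 0.1312]
ee_rot: [3.141, 0.002, -0.086]
force: [1.5, 0.2, -2.9]
width: 0.0198
gripper_force: 50.0
```

Request:
{"method": "apply_moves", "body": {
  "steps": [
    {"translation": [0,0.03,0.1],"rotation": [0,0,-0.08]},
    {"translation": [0,0.1,0.2],"rotation": [0,0,-0.18]},
    {"translation": [-0.02,0.2,0.24],"rotation": [0,0,-0.28]},
    {"translation": [-0.06,0.32,0.24],"rotation": [0,0,-0.4]},
    {"translation": [-0.1,0.44,0.24],"rotation": [0,0,-0.52]},
    {"translation": [-0.14,0.56,0.24],"rotation": [0,0,-0.64]},
    {"translation": [-0.18,0.68,0.24],"rotation": [0,0,-0.74]},
    {"translation": [-0.2,0.8,0.24],"rotation": [0,0,-0.8]},
    {"translation": [-0.219,0.9,0.24],"rotation": [0,0,-0.823]},
    {"translation": [-0.219,0.96,0.24],"rotation": [0,0,-0.823]}
  ]
}}

```text
t: 6.13
eef_pos: [0.422, 0.2221, 0.1903]
ee_rot: [3.142, 0.001, -0.516]
force: [0.1, -0.4, -2.1]
width: 0.0194
gripper_force: 50.0
```

Request:
{"method": "apply_moves", "body": {
  "steps": [
    {"translation": [0,0.06,0],"rotation": [0,0,0]},
    {"translation": [0,0.12,0],"rotation": [0,0,0]},
    {"translation": [0,0.17,0],"rotation": [0,0,0]},
    {"translation": [0,0.21,0],"rotation": [0,0,0]},
    {"translation": [0,0.224,0],"rotation": [0,0,0]},
    {"translation": [0,0.224,0],"rotation": [0,0,0]},
    {"translation": [0,0.224,0],"rotation": [0,0,0]},
    {"translation": [0,0.224,0],"rotation": [0,0,0]},
    {"translation": [0,0.224,0],"rotation": [0,0,0]},
    {"translation": [0,0.224,0],"rotation": [0,0,0]}
  ]
}}

```text
t: 6.97
eef_pos: [0.4232, 0.2756, 0.1907]
ee_rot: [-3.141, -0.0, -0.517]
force: [-0.4, -0.6, -2.3]
width: 0.0197
gripper_force: 50.0
```

Run:
```python
from h import *
m=camera_model('wrist');s=get_state();im=grab_frame('wrist')
sc=grab_frame('scene');sd=grab_frame('side')
f=lambda i,x,y:cv2.resize(i[y:y+75,x:x+100],(400,300),interpolation=cv2.INTER_CUBIC)
cv2.imwrite('pics/m4.png',np.vstack([np.hstack([f(sc,355,100),f(sd,277,100)]),np.hstack([cv2.resize(im[:250,160:493],(400,300)),np.zeros((300,400,3),np.uint8)])]))
print(s['eef_pos'],s['ee_rot'],s['force'],s['width'])
y=s['ee_rot'][2]+.007;p=s['eef_pos'];h=np.array([p[0]+.0547*np.cos(y),p[1]+.0547*np.sin(y),p[2]-.0255])
print('face',h)
for P in(h,h+[0,0,.08],[.471,.251,.09],[.53,.355,.09]):print(proj(m,np.array(P)),proj(camera_model('scene'),np.array(P)),proj(camera_model('side'),np.array(P)))
```

```text
[0.42318954 0.27556904 0.19069438] [-3.14142243e+00 -1.91642178e-05 -5.17070492e-01] [-0.38517273 -0.5781031  -2.33234106] 0.019749333808770766
face [0.47092678 0.24886238 0.16519438]
[322.3349774  143.71683829] [392.8657638  135.26303478] [319.67934779 126.14415133]
[320.68875038 173.38057877] [395.70341647 117.20555888] [319.45006695 104.56278183]
[320.84852422 133.26494759] [390.72672682 150.7085472 ] [319.80882278 145.19407495]
[187.09957091 133.78651303] [419.1603679  142.81510542] [330.24811299 133.80738373]
```

View pics/m4.png

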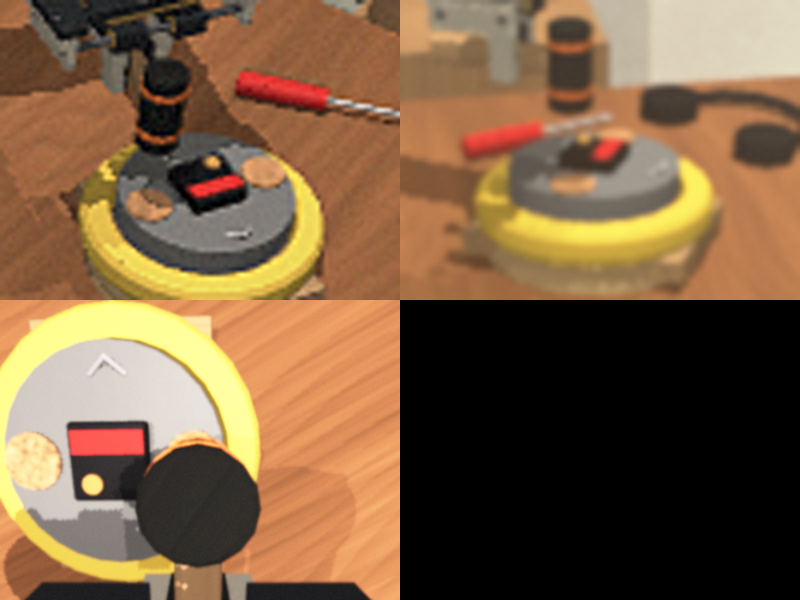

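The mallet hangs level over cork A, clear of the movement. I'll lower it to just above the cork.

Request:
{"method": "apply_moves", "body": {
  "steps": [
    {"translation": [0,0.006,-0.04],"rotation": [0,0,0]},
    {"translation": [0,0.006,-0.1],"rotation": [0,0,0]},
    {"translation": [0,0.006,-0.17],"rotation": [0,0,0]},
    {"translation": [0,0.006,-0.22],"rotation": [0,0,0]},
    {"translation": [0,0.006,-0.26],"rotation": [0,0,0]},
    {"translation": [0,0.006,-0.28],"rotation": [0,0,0]},
    {"translation": [0,0.006,-0.295],"rotation": [0,0,0]},
    {"translation": [0,0.006,-0.31],"rotation": [0,0,0]},
    {"translation": [0,0.006,-0.325],"rotation": [0,0,0]},
    {"translation": [0,0.006,-0.325],"rotation": [0,0,0]}
  ]
}}

```text
t: 7.95
eef_pos: [0.4232, 0.2774, 0.1092]
ee_rot: [3.142, -0.0, -0.517]
force: [-0.4, -1.8, -1.6]
width: 0.0196
gripper_force: 50.0
```

Run:
```python
from h import *
s=get_state();im=grab_frame('wrist')
sc=grab_frame('scene');sd=grab_frame('side')
f=lambda i,x,y:cv2.resize(i[y:y+75,x:x+100],(400,300),interpolation=cv2.INTER_CUBIC)
cv2.imwrite('pics/m5.png',np.vstack([np.hstack([f(sc,355,100),f(sd,277,100)]),np.hstack([cv2.resize(im[:250,160:493],(400,300)),np.zeros((300,400,3),np.uint8)])]))
print(s['eef_pos'],s['ee_rot'],s['force'],s['moment'])
```

```text
[0.42316196 0.27740766 0.10917129] [ 3.14150359e+00 -1.56957330e-04 -5.16548512e-01] [-0.43486632 -1.81224311 -1.5904965 ] [-0.32416806  0.07610032 -0.09514891]
```

View pics/m5.png

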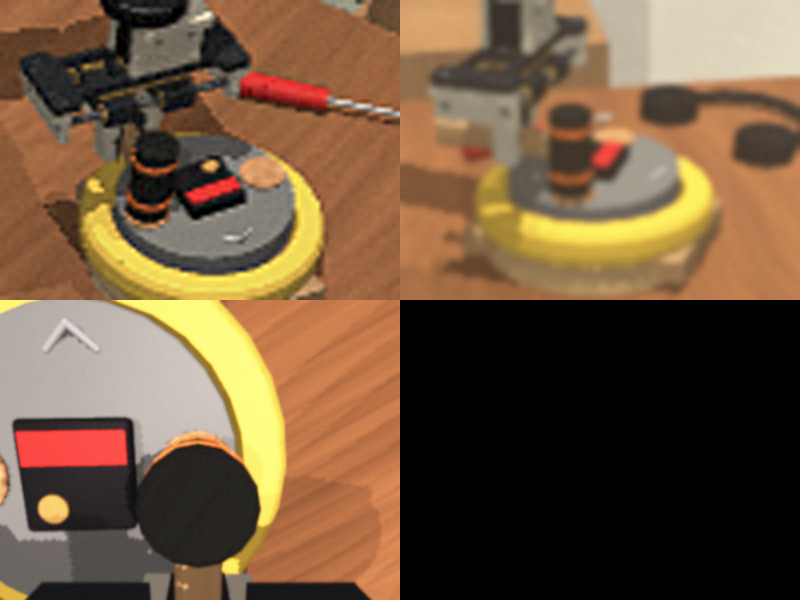

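Contact is on the cork with a gap to the movement. I'll go on down to about half way, then lift.

Request:
{"method": "apply_moves", "body": {
  "steps": [
    {"translation": [0,0,-0.006],"rotation": [0,0,0]},
    {"translation": [0,0,-0.012],"rotation": [0,0,0]},
    {"translation": [0,0,-0.018],"rotation": [0,0,0]},
    {"translation": [0,0,-0.024],"rotation": [0,0,0]},
    {"translation": [0,0,-0.024],"rotation": [0,0,0]},
    {"translation": [0,0,-0.024],"rotation": [0,0,0]},
    {"translation": [0,0,-0.024],"rotation": [0,0,0]},
    {"translation": [0,0,-0.024],"rotation": [0,0,0]},
    {"translation": [0,0,-0.024],"rotation": [0,0,0]},
    {"translation": [0,0,-0.024],"rotation": [0,0,0]}
  ]
}}

```text
t: 8.93
eef_pos: [0.4233, 0.2777, 0.1033]
ee_rot: [-3.141, -0.0, -0.517]
force: [-0.6, 1.1, 0.3]
width: 0.0199
gripper_force: 50.0
```

Request:
{"method": "apply_moves", "body": {
  "steps": [
    {"translation": [0,0,0.05],"rotation": [0,0,0]},
    {"translation": [0,0,0.12],"rotation": [0,0,0]},
    {"translation": [0,0,0.2],"rotation": [0,0,0]},
    {"translation": [0,0,0.26],"rotation": [0,0,0]},
    {"translation": [0.06,0.1,0.27],"rotation": [0,0,0]},
    {"translation": [0.12,0.21,0.27],"rotation": [0,0,0]},
    {"translation": [0.18,0.31,0.27],"rotation": [0,0,0]},
    {"translation": [0.22,0.38,0.27],"rotation": [0,0,0]},
    {"translation": [0.24,0.42,0.27],"rotation": [0,0,0]},
    {"translation": [0.24,0.42,0.27],"rotation": [0,0,0]}
  ]
}}

```text
t: 9.77
eef_pos: [0.4835, 0.3837, 0.1693]
ee_rot: [3.139, 0.0, -0.516]
force: [-0.1, -0.4, -2.2]
width: 0.0198
gripper_force: 50.0
```

Run:
```python
from h import *
s=get_state();im=grab_frame('wrist')
sc=grab_frame('scene');sd=grab_frame('side')
f=lambda i,x,y:cv2.resize(i[y:y+75,x:x+100],(400,300),interpolation=cv2.INTER_CUBIC)
cv2.imwrite('pics/m6.png',np.vstack([np.hstack([f(sc,355,100),f(sd,277,100)]),np.hstack([cv2.resize(im[:250,160:493],(400,300)),cv2.resize(im[:250,:333],(400,300))])]))
print(s['t'],s['eef_pos'],s['ee_rot'],s['force'],s['moment'])
```

```text
9.7667 [0.48345432 0.38365284 0.16931421] [ 3.13949779e+00  2.89717028e-04 -5.16308439e-01] [-0.12195942 -0.42906957 -2.18628628] [0.06094307 0.03016841 0.0513489 ]
```

View pics/m6.png

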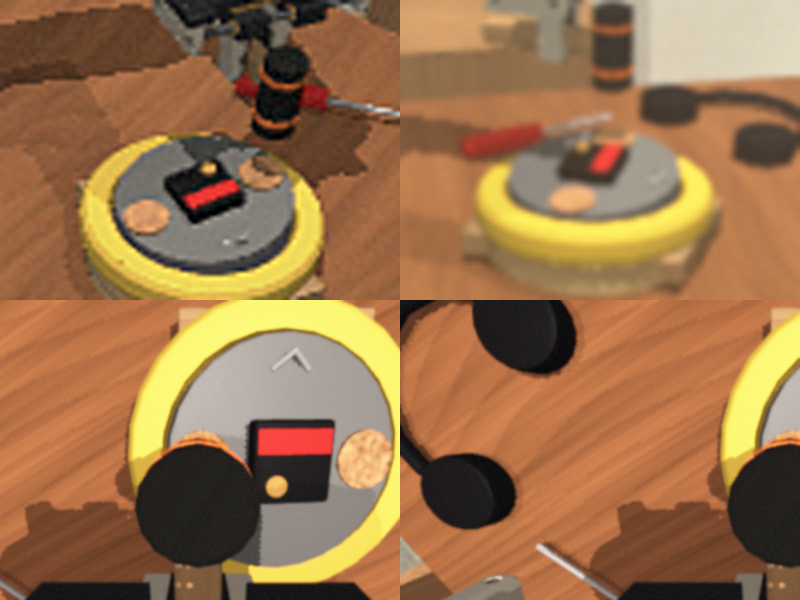

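Cork A has sunk about half way and the mallet is over cork B. Same tap there.

Request:
{"method": "apply_moves", "body": {
  "steps": [
    {"translation": [0,0,-0.06],"rotation": [0,0,0]},
    {"translation": [0,0,-0.13],"rotation": [0,0,0]},
    {"translation": [0,0,-0.17],"rotation": [0,0,0]},
    {"translation": [0,0,-0.19],"rotation": [0,0,0]},
    {"translation": [0,0,-0.205],"rotation": [0,0,0]},
    {"translation": [0,0,-0.22],"rotation": [0,0,0]},
    {"translation": [0,0,-0.235],"rotation": [0,0,0]},
    {"translation": [0,0,-0.25],"rotation": [0,0,0]},
    {"translation": [0,0,-0.268],"rotation": [0,0,0]},
    {"translation": [0,0,-0.268],"rotation": [0,0,0]}
  ]
}}

```text
t: 10.75
eef_pos: [0.4833, 0.3828, 0.1034]
ee_rot: [-3.141, -0.0, -0.516]
force: [-0.0, -1.7, -1.9]
width: 0.0197
gripper_force: 50.0
```

Request:
{"method": "apply_moves", "body": {
  "steps": [
    {"translation": [0,0,0],"rotation": [0,0,0]},
    {"translation": [0,0,0.05],"rotation": [0,0,0]},
    {"translation": [0,0,0.12],"rotation": [0,0,0]},
    {"translation": [0,0,0.2],"rotation": [0,0,0]},
    {"translation": [0,0,0.24],"rotation": [0,0,0]},
    {"translation": [-0.06,-0.1,0.24],"rotation": [0,0,0]},
    {"translation": [-0.12,-0.21,0.24],"rotation": [0,0,0]},
    {"translation": [-0.18,-0.31,0.24],"rotation": [0,0,0]},
    {"translation": [-0.24,-0.42,0.24],"rotation": [0,0,0]},
    {"translation": [-0.24,-0.42,0.24],"rotation": [0,0,0]}
  ]
}}

```text
t: 11.58
eef_pos: [0.42, 0.2731, 0.1634]
ee_rot: [3.14, 0.002, -0.518]
force: [-1.8, -0.3, -2.6]
width: 0.0197
gripper_force: 50.0
```

Run:
```python
from h import *
s=get_state();print(s['t'],s['eef_pos'],s['ee_rot'],s['force'],s['moment'])
sc=grab_frame('scene');sd=grab_frame('side')
f=lambda i,x,y:cv2.resize(i[y:y+75,x:x+100],(400,300),interpolation=cv2.INTER_CUBIC)
cv2.imwrite('pics/m7.png',np.hstack([f(sc,355,100),f(sd,277,100)]))
```

```text
11.5833 [0.41996317 0.27305544 0.16344321] [ 3.13950882e+00  1.67760256e-03 -5.18265744e-01] [-1.76872906 -0.33895566 -2.64763709] [ 0.00285676  0.33538201 -0.0116041 ]
```

View pics/m7.png

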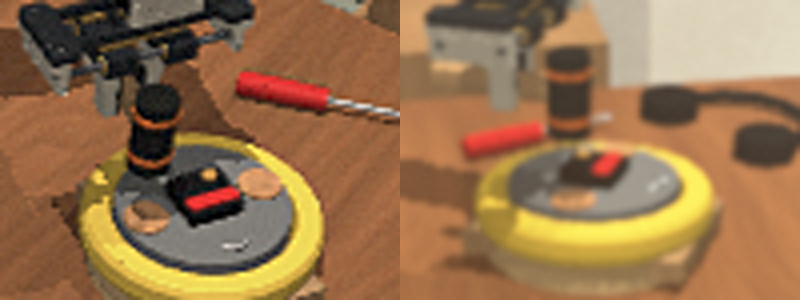

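Both sides are about half way and level. Now A down to level.

Request:
{"method": "apply_moves", "body": {
  "steps": [
    {"translation": [0,0,0],"rotation": [0,0,0]},
    {"translation": [0,0,-0.05],"rotation": [0,0,0]},
    {"translation": [0,0,-0.12],"rotation": [0,0,0]},
    {"translation": [0,0,-0.18],"rotation": [0,0,0]},
    {"translation": [0,0,-0.215],"rotation": [0,0,0]},
    {"translation": [0,0,-0.23],"rotation": [0,0,0]},
    {"translation": [0,0,-0.24],"rotation": [0,0,0]},
    {"translation": [0,0,-0.25],"rotation": [0,0,0]},
    {"translation": [0,0,-0.26],"rotation": [0,0,0]},
    {"translation": [0,0,-0.26],"rotation": [0,0,0]}
  ]
}}

```text
t: 12.52
eef_pos: [0.4235, 0.2779, 0.0992]
ee_rot: [-3.141, -0.0, -0.516]
force: [0.4, -0.8, -1.0]
width: 0.0195
gripper_force: 50.0
```

Request:
{"method": "apply_moves", "body": {
  "steps": [
    {"translation": [0,0,-0.008],"rotation": [0,0,0]},
    {"translation": [0,0,-0.016],"rotation": [0,0,0]},
    {"translation": [0,0,-0.024],"rotation": [0,0,0]},
    {"translation": [0,0,-0.024],"rotation": [0,0,0]},
    {"translation": [0,0,-0.024],"rotation": [0,0,0]},
    {"translation": [0,0,-0.024],"rotation": [0,0,0]},
    {"translation": [0,0,-0.024],"rotation": [0,0,0]},
    {"translation": [0,0,-0.024],"rotation": [0,0,0]},
    {"translation": [0,0,-0.024],"rotation": [0,0,0]},
    {"translation": [0,0,-0.024],"rotation": [0,0,0]}
  ]
}}

```text
t: 13.35
eef_pos: [0.4232, 0.2776, 0.0928]
ee_rot: [-3.141, -0.0, -0.516]
force: [-0.5, -0.3, -0.0]
width: 0.0199
gripper_force: 50.0
```

Request:
{"method": "apply_moves", "body": {
  "steps": [
    {"translation": [0,0,0.05],"rotation": [0,0,0]},
    {"translation": [0,0,0.12],"rotation": [0,0,0]},
    {"translation": [0,0,0.2],"rotation": [0,0,0]},
    {"translation": [0,0,0.26],"rotation": [0,0,0]},
    {"translation": [0.06,0.1,0.28],"rotation": [0,0,0]},
    {"translation": [0.12,0.21,0.28],"rotation": [0,0,0]},
    {"translation": [0.18,0.31,0.28],"rotation": [0,0,0]},
    {"translation": [0.22,0.38,0.28],"rotation": [0,0,0]},
    {"translation": [0.24,0.42,0.28],"rotation": [0,0,0]},
    {"translation": [0.24,0.42,0.28],"rotation": [0,0,0]}
  ]
}}

```text
t: 14.18
eef_pos: [0.4837, 0.3841, 0.1616]
ee_rot: [3.141, 0.0, -0.516]
force: [0.5, 0.9, -2.1]
width: 0.0194
gripper_force: 50.0
```

Request:
{"method": "apply_moves", "body": {
  "steps": [
    {"translation": [0,0,-0.05],"rotation": [0,0,0]},
    {"translation": [0,0,-0.12],"rotation": [0,0,0]},
    {"translation": [0,0,-0.18],"rotation": [0,0,0]},
    {"translation": [0,0,-0.205],"rotation": [0,0,0]},
    {"translation": [0,0,-0.22],"rotation": [0,0,0]},
    {"translation": [0,0,-0.23],"rotation": [0,0,0]},
    {"translation": [0,0,-0.24],"rotation": [0,0,0]},
    {"translation": [0,0,-0.25],"rotation": [0,0,0]},
    {"translation": [0,0,-0.26],"rotation": [0,0,0]},
    {"translation": [0,0,-0.26],"rotation": [0,0,0]}
  ]
}}

```text
t: 15.02
eef_pos: [0.4832, 0.3825, 0.098]
ee_rot: [-3.141, -0.0, -0.517]
force: [-0.5, -0.2, 1.1]
width: 0.0198
gripper_force: 50.0
```

Request:
{"method": "apply_moves", "body": {
  "steps": [
    {"translation": [0,0,-0.007],"rotation": [0,0,0]},
    {"translation": [0,0,-0.014],"rotation": [0,0,0]},
    {"translation": [0,0,-0.02],"rotation": [0,0,0]},
    {"translation": [0,0,-0.02],"rotation": [0,0,0]},
    {"translation": [0,0,-0.02],"rotation": [0,0,0]},
    {"translation": [0,0,-0.02],"rotation": [0,0,0]},
    {"translation": [0,0,-0.02],"rotation": [0,0,0]},
    {"translation": [0,0,-0.02],"rotation": [0,0,0]},
    {"translation": [0,0,-0.02],"rotation": [0,0,0]},
    {"translation": [0,0,-0.02],"rotation": [0,0,0]}
  ]
}}

```text
t: 15.85
eef_pos: [0.4832, 0.3827, 0.0928]
ee_rot: [-3.141, 0.0, -0.516]
force: [-0.2, -0.1, -2.7]
width: 0.0194
gripper_force: 50.0
```

Request:
{"method": "apply_moves", "body": {
  "steps": [
    {"translation": [0,0,0.05],"rotation": [0,0,0]},
    {"translation": [0,0,0.12],"rotation": [0,0,0]},
    {"translation": [0,0,0.2],"rotation": [0,0,0]},
    {"translation": [0,0,0.3],"rotation": [0,0,0]},
    {"translation": [-0.05,-0.09,0.36],"rotation": [0,0,0]},
    {"translation": [-0.1,-0.2,0.4],"rotation": [0,0,0]},
    {"translation": [-0.14,-0.34,0.4],"rotation": [0,0,0]},
    {"translation": [-0.14,-0.48,0.4],"rotation": [0,0,0]},
    {"translation": [-0.14,-0.64,0.4],"rotation": [0,0,0]},
    {"translation": [-0.14,-0.8,0.4],"rotation": [0,0,0]}
  ]
}}

```text
t: 16.68
eef_pos: [0.4475, 0.1813, 0.193]
ee_rot: [-3.141, -0.0, -0.515]
force: [0.9, -0.1, -2.5]
width: 0.0198
gripper_force: 50.0
```

Run:
```python
from h import *
s=get_state();print(s['t'],s['eef_pos'],s['ee_rot'],s['force'])
sc=grab_frame('scene');sd=grab_frame('side');w=grab_frame('wrist')
f=lambda i,x,y,W,H:cv2.resize(i[y:y+H,x:x+W],(400,300),interpolation=cv2.INTER_CUBIC)
cv2.imwrite('pics/m8.png',np.vstack([np.hstack([f(sc,365,120,80,60),f(sd,287,115,80,60)]),np.hstack([f(w,0,0,533,400),f(sc,310,90,160,120)])]))
```

```text
16.6833 [0.4474927  0.18125293 0.19304766] [-3.14075529e+00 -6.95999520e-05 -5.15247833e-01] [ 0.89469185 -0.10957518 -2.46830908]
```

View pics/m8.png

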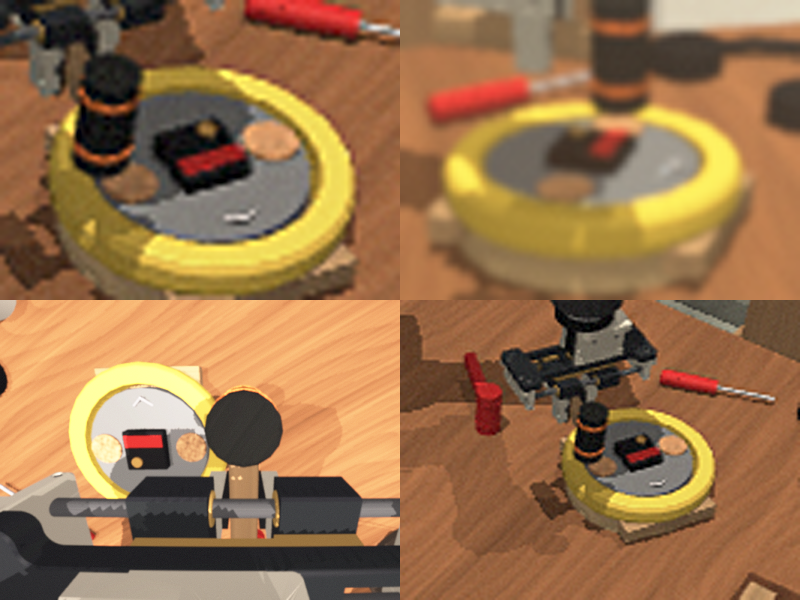

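Wrist and scene views show the grey back level inside the ring on both sides, corks at scene (391,157) and (419,148), with the red mallet and blue clock untouched. Now I'll return the mallet to its place.

Request:
{"method": "apply_moves", "body": {
  "steps": [
    {"translation": [0.01,-0.1,0],"rotation": [0,0,0.08]},
    {"translation": [0.02,-0.22,0],"rotation": [0,0,0.18]},
    {"translation": [0.04,-0.35,0],"rotation": [0,0,0.3]},
    {"translation": [0.06,-0.48,0],"rotation": [0,0,0.42]},
    {"translation": [0.08,-0.6,-0.04],"rotation": [0,0,0.54]},
    {"translation": [0.1,-0.7,-0.1],"rotation": [0,0,0.66]},
    {"translation": [0.115,-0.77,-0.16],"rotation": [0,0,0.75]},
    {"translation": [0.115,-0.811,-0.22],"rotation": [0,0,0.823]},
    {"translation": [0.115,-0.811,-0.25],"rotation": [0,0,0.823]},
    {"translation": [0.115,-0.811,-0.25],"rotation": [0,0,0.823]}
  ]
}}

```text
t: 17.67
eef_pos: [0.476, -0.0204, 0.1286]
ee_rot: [3.14, 0.003, -0.088]
force: [0.5, 0.5, -3.4]
width: 0.0193
gripper_force: 50.0
```

Run:
```python
from h import *
s=get_state();print(s['t'],s['eef_pos'],s['ee_rot'],s['force'])
sc=grab_frame('scene');sd=grab_frame('side')
ms,md=camera_model('scene'),camera_model('side')
for n,im in(('sc',sc),('sd',sd)):
    x,y,w,h=(382,135,48,32) if n=='sc' else (304,132,46,28)
    print(n,corks(im,x,y,w,h))
for P in([.4724,.2513,.068],[.5321,.356,.068]):print(proj(ms,np.array(P)),proj(md,np.array(P)))
```

```text
17.6667 [ 0.47604001 -0.02037008  0.12858779] [ 3.14049309e+00  3.12186953e-03 -8.77853851e-02] [ 0.48946422  0.48515016 -3.40732736]
sc [([402.1, 147.3], [382, 135, 48, 32, 374]), ([390.8, 156.0], [385, 153, 12, 8, 67]), ([424.6, 137.4], [415, 135, 15, 9, 63]), ([405.7, 145.1], [404, 144, 4, 3, 9])]
sd [([322.5, 150.4], [304, 132, 46, 28, 526]), ([346.7, 135.6], [343, 132, 7, 12, 47]), ([329.1, 134.4], [328, 132, 3, 6, 17])]
[390.39295024 155.22640835] [320.22479253 150.5901177 ]
[418.81122621 147.31227263] [330.70403711 138.86612488]
```

Request:
{"method": "apply_moves", "body": {
  "steps": [
    {"translation": [0,0,-0.05],"rotation": [0,0,0]},
    {"translation": [0,0,-0.12],"rotation": [0,0,0]},
    {"translation": [0,0,-0.2],"rotation": [0,0,0]},
    {"translation": [0,0,-0.28],"rotation": [0,0,0]},
    {"translation": [0,0,-0.34],"rotation": [0,0,0]},
    {"translation": [0,0,-0.38],"rotation": [0,0,0]},
    {"translation": [0,0,-0.4],"rotation": [0,0,0]},
    {"translation": [0,0,-0.41],"rotation": [0,0,0]},
    {"translation": [0,0,-0.418],"rotation": [0,0,0]},
    {"translation": [0,0,-0.418],"rotation": [0,0,0]}
  ]
}}

```text
t: 18.6
eef_pos: [0.4775, -0.0197, 0.0264]
ee_rot: [-3.141, -0.001, -0.085]
force: [-0.7, -0.0, -2.8]
width: 0.0195
gripper_force: 50.0
```

```bash
python3 -c "
from h import *
s=get_state();print(s['t'],s['eef_pos'],s['ee_rot'],s['force'],s['moment'])"
```

```text
18.6 [ 0.4775247  -0.01965065  0.02635077] [-3.14120771e+00 -1.08487802e-03 -8.50368067e-02] [-0.65170966 -0.01880698 -2.82133337] [-0.04612587  0.1350718  -0.00956508]
```

Request:
{"method": "apply_moves", "body": {
  "steps": [
    {"translation": [0,0,0],"rotation": [0,0,0]},
    {"translation": [0,0,0],"rotation": [0,0,0]},
    {"translation": [0,0,0],"rotation": [0,0,0]},
    {"translation": [0,0,0],"rotation": [0,0,0]},
    {"translation": [0,0,-0.002],"rotation": [0,0,0]},
    {"translation": [0,0,-0.002],"rotation": [0,0,0]},
    {"translation": [0,0,-0.002],"rotation": [0,0,0]},
    {"translation": [0,0,-0.002],"rotation": [0,0,0]},
    {"translation": [0,0,-0.002],"rotation": [0,0,0]},
    {"translation": [0,0,-0.002],"rotation": [0,0,0]}
  ]
}}

```text
t: 19.43
eef_pos: [0.477, -0.0202, 0.0255]
ee_rot: [-3.142, -0.0, -0.086]
force: [-1.7, 0.3, 2.3]
width: 0.0196
gripper_force: 50.0
```

Request:
{"method": "apply_moves", "body": {
  "steps": [
    {"translation": [0,0,0],"rotation": [0,0,0]},
    {"translation": [0,0,0],"rotation": [0,0,0]},
    {"translation": [0,0,0],"rotation": [0,0,0]},
    {"translation": [0,0,0],"rotation": [0,0,0]},
    {"translation": [0,0,0],"rotation": [0,0,0]},
    {"translation": [0,0,0],"rotation": [0,0,0]},
    {"translation": [0,0,0],"rotation": [0,0,0]},
    {"translation": [0,0,0],"rotation": [0,0,0]},
    {"translation": [0,0,0],"rotation": [0,0,0]},
    {"translation": [0,0,0],"rotation": [0,0,0]}
  ],
  "jaw": -1
}}

```text
t: 20.27
eef_pos: [0.4769, -0.0202, 0.0253]
ee_rot: [3.142, -0.0, -0.086]
force: [-0.9, 0.3, -0.0]
width: 0.081
gripper_force: 0.0
```

Request:
{"method": "apply_moves", "body": {
  "steps": [
    {"translation": [0,0,0],"rotation": [0,0,0]},
    {"translation": [0,0,0],"rotation": [0,0,0]},
    {"translation": [0,0,0.05],"rotation": [0,0,0]},
    {"translation": [0,0,0.12],"rotation": [0,0,0]},
    {"translation": [0,0,0.22],"rotation": [0,0,0]},
    {"translation": [0,0,0.34],"rotation": [0,0,0]},
    {"translation": [0,0,0.46],"rotation": [0,0,0]},
    {"translation": [0,0,0.56],"rotation": [0,0,0]},
    {"translation": [0,0,0.6],"rotation": [0,0,0]},
    {"translation": [0,0,0.6],"rotation": [0,0,0]}
  ]
}}

```text
t: 21.1
eef_pos: [0.4784, -0.0198, 0.1781]
ee_rot: [-3.14, -0.005, -0.085]
force: [0.1, -0.1, 0.6]
width: 0.0876
gripper_force: 0.0
```

Run:
```python
from h import *
sc=grab_frame('scene');sd=grab_frame('side');w=grab_frame('wrist')
f=lambda i,x,y,W,H:cv2.resize(i[y:y+H,x:x+W],(400,300),interpolation=cv2.INTER_CUBIC)
cv2.imwrite('pics/m9.png',np.vstack([np.hstack([f(sc,320,110,120,90+30),f(sd,277,120,107,80)]),np.hstack([f(w,0,0,533,400),f(sd,280,150,107,80)])]))
```

```text
(no output)
```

View pics/m9.png

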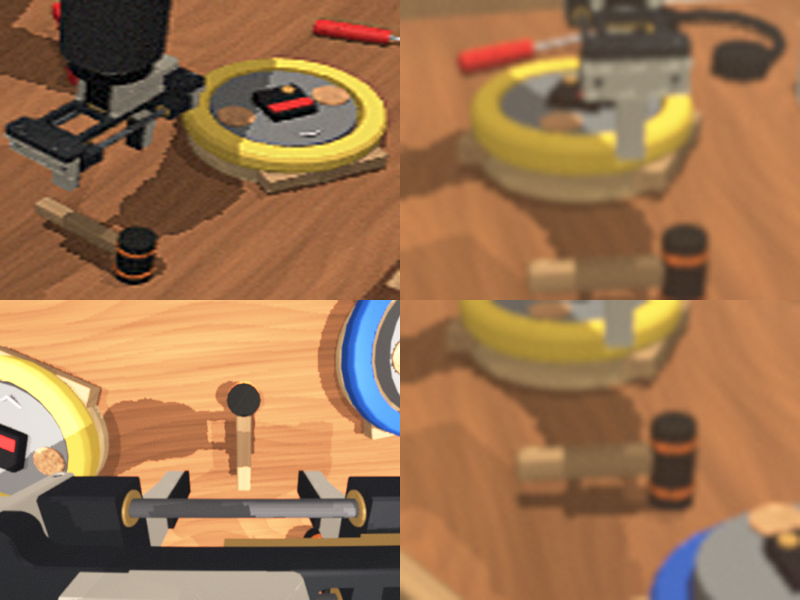

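The mallet stands upright on its head between the clocks, the back is level with the ring, and the gripper is clear.

```bash
python3 -c "
from station import *
print(job_done())"
```

```text
the job is handed in; nothing more can be done
None
```

I tapped the yellow clock's back down on both cork spots in alternate half-way steps until it looked level with its ring, and stood the mallet back on its head between the clocks; the job was handed in at about 21 s.

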